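Take the seal from under the bayonet cover of the display carousel

TASK

Turn the display carousel by the bar on its centre post until the cover with the straight bar grip stands in the middle of the gap in the wire guard, and leave the carousel so. Twist that cover a quarter turn anticlockwise (seen from above) to free it from its lugs, lift it off and set it upright in the middle of the round cork mat; then stand the seal from under it upright in the middle of the plate. Let everything go, and do not push other things about.

Things in the scene. Friction and masses are not known exactly. Their poses are not given: they have to be found in the camera images.
- stand: Fixed frame of the carousel: round dark wooden base, 242 mm across, 10 mm high, with a wire guard. Origin: on the carousel's vertical axis at table height; z up; its -x direction is the front, where the guard has its gap, and looks roughly toward the robot.
- guard_opening (a point): Middle of the guard's gap, 78 mm in front (-x of the stand) of the axis, 22 mm over the table; axes as stand. The station must come here. The guard is a horizontal arc of 6 mm steel bar, 78 mm radius about the axis, its centre 124 mm over the table, that leaves out 62 degrees either side of the front; legs 116 mm from the axis at the rear and 95 degrees either side of it.
- turn_grip (a point): Centre of the brass bar on the carousel's centre post: 44 mm long, 14 mm wide, 26 mm high (130 to 156 mm over the table), above the guard. Its long side is its y axis, at right angles to the line from the axis to the bar-grip cover's station, which lies on its -x side. It turns the turntable, endlessly both ways, stiffly (0.25 N m); the turntable stays where it is left.
- station (a point): Foot centre of the bar-grip cover's brass pedestal on the turntable (220 mm across, top 22 mm over the table), 78 mm from the axis; turns with it; its -x points outward. Pedestal 40 mm across, 10 mm high; two lugs, centred on its +x and -x, 90 degrees of arc each, reach 26 mm out at 5.5 to 10 mm height. At 120 degrees either side stand two like covers with ball knobs, fixed.
- bar_cover: Loose dark wooden bell with a straight brass bar on top, 63 mm outside, 56 mm inside, 68 mm high without the bar, 100 to 170 g. Origin: centre of its open lower rim, which stands on the turntable; z up. Two hooks inside the rim, on its +x and -x, 3 mm high, 36 degrees of arc, 22.5 mm from its axis, catch under the pedestal's lugs. 2 mm of play; turns and lifts easily.
- cover_grip (a point): Centre of the cover's bar: 50 mm long (cover's x), 14 mm wide (y), 24 mm high, from 68 to 92 mm above the lower rim. Locked, the bar is radial: the cover's x lies within 10 degrees of the station's x. It turns anticlockwise seen from above (positive about z) to a stop 100 degrees from there, and lifts off straight up from 70 degrees on.
- seal: Plain green square stone seal, 22 x 22 x 50 mm, standing upright under the bar cover on the pedestal (hidden until the cover is off), its sides within about 12 degrees of the station's x and y axes. Origin: centre of its underside, z up, x and y normal to its sides. The centre post stands 78 mm behind it and is 156 mm high.
- cork_mat: Fixed round cork mat, 100 mm across, 5 mm thick; origin at the centre of its underside on the table.
- plate: Loose small blue and white plate, 132 mm across, 14 mm high at the rim; its flat floor is about 90 mm across, 6 mm over the table. Origin: centre of its underside.
- sample_box: Bystander: open brocade box, 98 (x) x 128 (y) x 48 mm, with one partition. Origin: centre of its underside.
- dark_seal: Bystander: dark square stone seal, 35 x 36 x 68 mm, standing right of the carousel. Origin: centre of its underside.
- grey_figure: Bystander: dark grey carved lion figure, 33 x 39 x 58 mm, standing right of the carousel. Origin: centre of its underside.
- round_seal: Bystander: stone seal with rounded top, 33 x 33 x 76 mm, standing left of the carousel. Origin: centre of its underside.
Mind the look-alikes: they are no part of the job. What is shaped like the bar_cover but purple is not meant.

How it is judged:
On the way, in this order (a step that is already met when the one before it is completed fails the run):
1. the bar-grip cover's station stands in the middle of the guard's gap (within 16 mm), the cover still on it (horizontal distance between station and guard_opening below 0.016 m and z of bar_cover in the frame of station below 0.006 m and horizontal distance between bar_cover and station below 0.008 m), for 0.2 s.
2. the cover has been twisted by a good part of a quarter turn on the pedestal (its bar more than 60 degrees from the radial direction) (angle between the x axis of bar_cover and the x axis of station, either way round above 1.05 rad and z of bar_cover in the frame of station below 0.006 m and horizontal distance between bar_cover and station below 0.008 m), for 0.1 s.
3. the cover is lifted off its pedestal (z of bar_cover in the frame of station above 0.02 m), for 0.1 s.
At the end, for the whole second after the job is handed in: The cover stands upright (within 6 degrees) and at rest on the cork mat, its axis within 30 mm of the mat's centre; the seal stands upright (within 6 degrees) and at rest on the plate's floor, within 35 mm of the plate's centre; the station is still within 25 mm of the middle of the guard's gap (horizontal distance between bar_cover and cork_mat below 0.03 m and angle between each of bar_cover, seal's own z axis and vertical below 0.1 rad and z of bar_cover in the frame of cork_mat between 0.002 and 0.009 m and linear speed of each of bar_cover, seal below 0.02 m/s and horizontal distance between seal and plate below 0.035 m and z of seal in the frame of plate between 0.002 and 0.012 m and horizontal distance between station and guard_opening below 0.025 m); the robot touches nothing.
It fails at once if a bystander is pushed more than 30 mm or tipped over (distance of any of sample_box, dark_seal, grey_figure, round_seal from where it was at the start of the episode above 0.03 m or angle between any of dark_seal, grey_figure, round_seal's own z axis and vertical above 0.5 rad).
It fails at once if the plate is pushed more than 40 mm (distance of plate from where it was at the start of the episode above 0.04 m).
It also fails if it takes over 72 s, if anything falls off the work surface, if the arm or the gripper's body presses on something with over 40 N, if the wrist force passes 120 N, or if a joint passes its speed limit or range.

ROBOT

A 6-joint arm with a two-finger parallel gripper is mounted at the origin on a cart in front of the work surface, level with it; the furniture and walls round the work are solid. World frame = base frame: x ahead of the robot, y to its left, z up, the work surface at z = 0. Lengths are in m, angles in rad, forces in N, time in s.
With the tool pointing down it reaches from about 0.375 to 0.9 m from the base axis. Payload 3.1 kg.
Tool frame: the origin (TCP) lies midway between the tips of the shut fingers; the grasp point (between the pads) lies 19 mm behind it; z points along the fingers, y is the direction in which the jaws open and shut (so a half turn about z gives the same grasp; the last joint's range is limited). The gripper opens to 87 mm and grips with 3 to 60 N. Pads are 19 mm wide; open, the fingers measure 117 mm over their backs; the gripper's body (75 mm by 190 mm) begins 51 mm behind the grasp point.
Start: joints at [1.133, 0.527, 1.433, -0, 1.181, -0.178], TCP at [0.16, 0.604, 0.223] pointing down, gripper open.
Joint ranges: [-3.08, 3.08], [-0.75, 2.2], [0.22, 2.44], [-1.43, 4.57], [0, 2.65], [-2.85, 2.85]. Speed limits (rad/s): [2.79, 2.79, 3.14, 3.14, 3.14, 3.14].

INTERFACE

Orientations are given as a unit quaternion [x, y, z, w].
In Python, from rig import robot gives the robot as it stands.
- The arm moves only by the tool move_arm, never from a script. Its argument "rows" is one flat list of numbers, 7 for each row, row after row: the shift along the world's x, y, z in mm, then the turn, a rotation vector about the world's x, y, z in rad, then the closure, from 0 (fully open) to 1 (shut). A call has 1 to 12 rows; each row shifts and turns the commanded pose from where the row before left it; what a row does not reach is not made up. A row lasts 1/10 s, in which the tool goes at most 50 mm and 8.59 degrees, less where a joint would pass 70% of its speed; a pose out of reach is approached as far as the arm can. A call with a gripper value outside its range is refused whole. The fingers move at their own pace and stop on an object; "grip_force" is the grip in N (left out, the last holds). Time passes only in rows, so rows that do not move let the fingers close. It gives the time, the measured TCP pose, the force and the opening at its end, in the units of the state.
- robot.get_obs(): the state, without advancing time (a new reading comes with each control period).
- robot.camera(name): name is "scene" or "top"; returns a dict with "color" (384x512x3 uint8, red, green, blue), "z_map" (384x512 float32, m along the optical axis (not along the pixel's ray), 0 where there is no reading), "camera_matrix" (3x3 intrinsics, pixels), "distortion" ([k1, k2, p1, p2, k3] as OpenCV has them; the pictures are not rectified), "R" (3x3) and "t" (3): a world point X has camera coordinates R X + t. Camera axes: x right, y down, z forward; pixel columns grow to the right and rows downward; lengths in m; the calibration is good to about 2 mm. A picture is of the moment at which its call begins.
- robot.hand_in(): hands the job in, once; it reports no verdict.
Trained networks look in the newest picture that a camera, given by its name, has taken for a name from the list of things; names that differ only in an ending like _2 or _b are one class to them, and where a whole thing is asked for, a point or a joint stands for the part that bears it (a point fixed in the world has none). Each returns a list of dicts, best first, with "conf" (0 to 1); they miss things now and then, are a little off and sometimes report something else, mostly with a low value. They report only what shows in the picture. A call takes as long as a camera call. They do not tell look-alikes from the thing itself.
- robot.search_frame(camera, thing): "at" ([column, row] in pixels, amid what is visible of it).
- robot.spot_point(camera, thing): "at" ([column, row] in pixels: a listed point, or the origin of a listed thing).
The state is a dict: "time": time; "q": joint angles; "joint_velocities": joint speeds; "joint_torque": joint torques, N m; "position": TCP position; "tool_rot": TCP orientation; "ft_force": force on the tool from outside, world axes, zero at the start; "moment": the same for the moment, N m; "grip_width": finger opening in m.
Only numpy, scipy, OpenCV 4.12 (cv2) and the standard library are available. Lean on these libraries where they do the work, as an engineer would, in place of code of your own. Each camera call takes 0.05 s, during which the arm holds its last target.

## Working session

There is one attempt and no reset: what is moved stays moved. The work goes in short steps, Python scripts to look and compute and a tool call to move; the robot and the scene stay as the last step left them, time stands still between calls to the robot, and variables do not carry over. Pictures are saved under pics/ and viewed, and the job is handed in when it is done.

Besides the shell and the picture viewer there is one more tool, called after "Emit:" as a command line: name --argument value ..., lists and objects as JSON in quotes. move_arm: Moves the arm, as the interface text tells. Its arguments: {"type":"object","properties":{"rows":{"type":"array","items":{"type":"number"}},"grip_force":{"type":"number"}},"required":["rows"]}

```bash
mkdir -p pics; ls; cat > h.py <<'E'
import numpy as np, cv2, json
from rig import robot
def grab(n):
    c=robot.camera(n); return c
def save(c,name,crop=None,s=1):
    im=cv2.cvtColor(c["color"],cv2.COLOR_RGB2BGR)
    if crop: x0,y0,x1,y1=crop; im=im[y0:y1,x0:x1]
    im=cv2.resize(im,None,fx=s,fy=s,interpolation=cv2.INTER_CUBIC); cv2.imwrite("pics/"+name+".png",im)
def ray(c,p):
    K=np.array(c["camera_matrix"]);D=np.array(c["distortion"])
    u=cv2.undistortPoints(np.array([[p]],float),K,D)[0,0]
    R=np.array(c["R"]);t=np.array(c["t"])
    return -R.T@t, R.T@np.array([u[0],u[1],1.0])
def atz(c,p,z):
    o,d=ray(c,p); return o+d*(z-o[2])/d[2]
def atdepth(c,p):
    z=c["z_map"][int(round(p[1])),int(round(p[0]))]; o,d=ray(c,p); return o+d*z
def proj(c,X):
    R=np.array(c["R"]);r,_=cv2.Rodrigues(R)
    return cv2.projectPoints(np.array(X,float).reshape(-1,3),r,np.array(c["t"],float),np.array(c["camera_matrix"]),np.array(c["distortion"]))[0][:,0]
def cloud(c):
    H,W=c["z_map"].shape
    uu,vv=np.meshgrid(np.arange(W),np.arange(H))
    p=np.stack([uu,vv],-1).reshape(-1,1,2).astype(float)
    u=cv2.undistortPoints(p,np.array(c["camera_matrix"]),np.array(c["distortion"]))[:,0]
    z=c["z_map"].reshape(-1,1)
    P=np.hstack([u*z,z]); X=(P-np.array(c["t"]))@np.array(c["R"])
    X[z[:,0]==0]=np.nan
    return X.reshape(H,W,3)
E
python3 - <<'E'
from h import *
np.set_printoptions(precision=3,suppress=True)
for n in ["scene","top"]:
    c=grab(n); save(c,n+"0",s=1.5); print(n,"cam at",-np.array(c["R"]).T@c["t"])
    for th in ["stand","guard_opening","turn_grip","station","bar_cover","cover_grip","cork_mat","plate","seal"]:
        for f in ["spot_point"]:
            for r in getattr(robot,f)(n,th)[:3]:
                print(th,f,np.round(r["at"],1),round(r["conf"],2), atdepth(c,r["at"]))
print(robot.get_obs())
E
```

```text
pics
scene cam at [ 1.417 -0.123  0.699]
stand spot_point [274.3 224.9] 0.97 [0.548 0.065 0.021]
turn_grip spot_point [272.2 180.7] 0.7 [0.514 0.059 0.144]
station spot_point [249.8 230.1] 0.73 [ 0.58  -0.008  0.034]
bar_cover spot_point [250.2 225.5] 0.75 [ 0.58  -0.007  0.049]
bar_cover spot_point [199.6 220.1] 0.58 [ 0.509 -0.14   0.025]
cover_grip spot_point [199.2 200.5] 0.8 [ 0.504 -0.138  0.088]
cover_grip spot_point [249.2 204.9] 0.6 [ 0.56  -0.008  0.102]
cork_mat spot_point [147.7 252.8] 0.65 [ 0.604 -0.277  0.002]
plate spot_point [137.9 211.2] 0.88 [ 0.42  -0.32   0.006]
top cam at [0.394 0.019 1.219]
guard_opening spot_point [310.9 165.5] 0.71 [ 0.612 -0.152  0.053]
guard_opening spot_point [245.1 218.6] 0.58 [0.439 0.062 0.089]
turn_grip spot_point [240.5 189.9] 0.81 [0.522 0.073 0.154]
station spot_point [265.9 188.6] 0.62 [ 0.532 -0.003  0.092]
station spot_point [266.3 187.1] 0.59 [ 0.538 -0.005  0.087]
bar_cover spot_point [307.  208.5] 0.74 [ 0.471 -0.134  0.067]
bar_cover spot_point [263.7 185.5] 0.55 [0.541 0.004 0.1  ]
bar_cover spot_point [154.  175.3] 0.49 [0.591 0.373 0.008]
cover_grip spot_point [268. 184.] 0.71 [ 0.544 -0.009  0.112]
cover_grip spot_point [311.1 205.7] 0.6 [ 0.478 -0.144  0.088]
cork_mat spot_point [347.5 175. ] 0.76 [ 0.587 -0.283  0.005]
plate spot_point [363.7 226.5] 0.66 [ 0.413 -0.331  0.007]
{'time': 1.0, 'q': array([ 1.134,  0.527,  1.433,  0.   ,  1.181, -0.178]), 'joint_velocities': array([-0.001,  0.001, -0.   ,  0.   ,  0.002,  0.002]), 'joint_torque': array([ -0.   , -44.002, -17.699,   0.063,   0.05 ,  -0.   ]), 'position': array([0.16 , 0.604, 0.223]), 'tool_rot': array([0.129, 0.992, 0.   , 0.   ]), 'ft_force': array([-0.415,  0.76 ,  0.367]), 'moment': array([-0.03 ,  0.029, -0.04 ]), 'grip_width': 0.0867970369353323}
```

View pics/scene0.png

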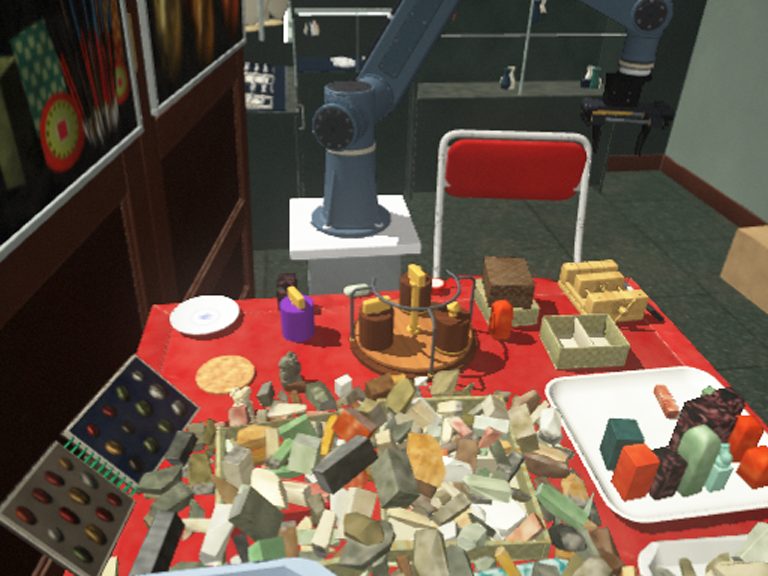

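View pics/top0.png

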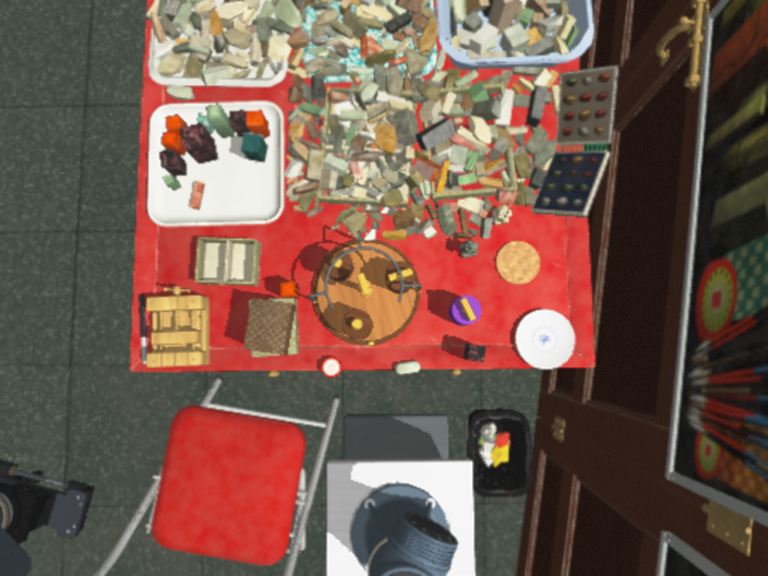

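```bash
python3 - <<'E'
from h import *
c=grab("top"); save(c,"topz",(190,130,390,270),4)
c=grab("scene"); save(c,"scenez",(110,130,360,290),3.2)
E
```

```text
(no output)
```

View pics/topz.png

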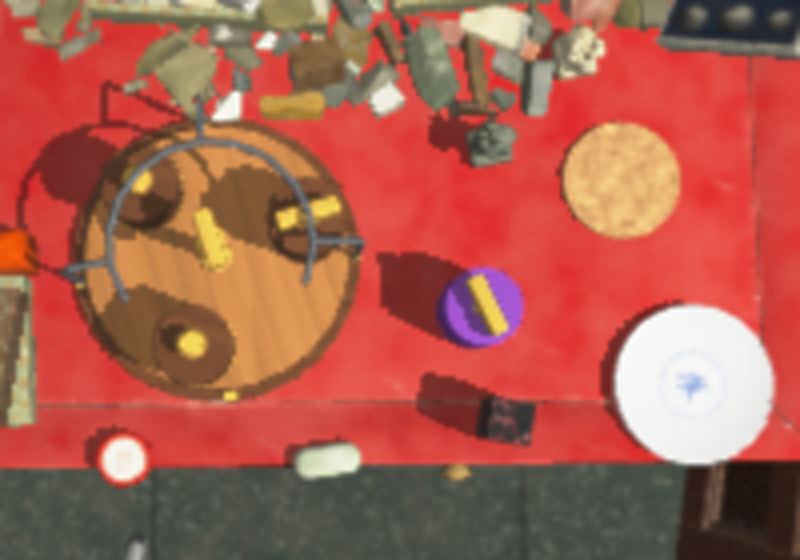

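View pics/scenez.png

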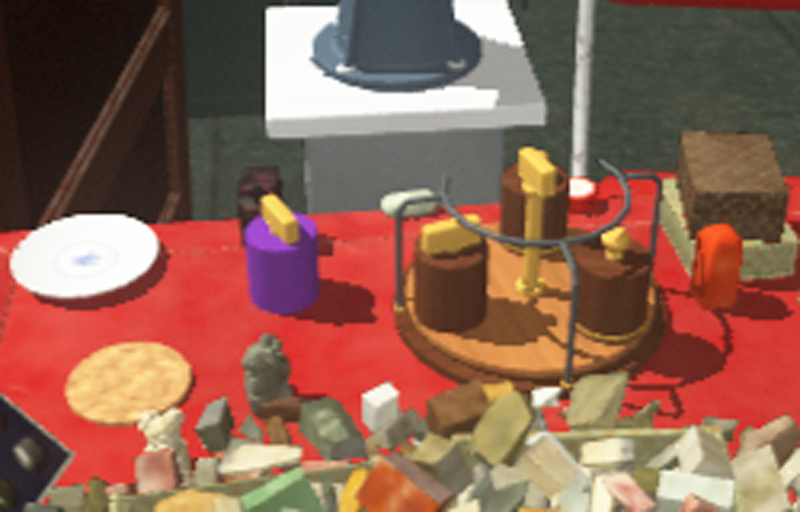

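Candidates for the bar cover in top view: the brown one on the carousel at (267,184), and the purple one at (310,206), which stands loose on the table. Only the brown one is dark wood and on the turntable. The purple one is the look-alike. In the enlarged crop, the front mark of the base is at (248,229).

```bash
cat > m.py <<'E'
from h import *
from scipy.optimize import least_squares
np.set_printoptions(precision=4,suppress=True)
def fitc(P,r=None):
    P=P[:,:2]
    if r is None: f=lambda p: np.hypot(*(P-p[:2]).T)-p[2]; x0=[*P.mean(0),.1]
    else: f=lambda p: np.hypot(*(P-p[:2]).T)-r; x0=P.mean(0)
    return least_squares(f,x0,loss='soft_l1',f_scale=.003).x
def rect(P):
    (cx,cy),(w,h),a=cv2.minAreaRect((P[:,:2]*1000).astype(np.float32))
    b=cv2.boxPoints(((cx,cy),(w,h),a)); e=b[1]-b[0]; e2=b[2]-b[1]
    if np.linalg.norm(e2)>np.linalg.norm(e): e=e2
    return cx,cy,sorted((w,h)),np.degrees(np.arctan2(e[1],e[0]))%180
E
python3 - <<'E'
from m import *
c=grab("top"); X=cloud(c); np.save("X.npy",X); 
col=c["color"].astype(int); hsv=cv2.cvtColor(c["color"],cv2.COLOR_RGB2HSV)
reg=lambda x0,y0,x1,y1:(slice(y0,y1),slice(x0,x1))
def pts(r,m): return X[r][m[r]]
z=X[...,2]
# turntable edge via top surface hull
r=reg(205,155,285,235)
m=(z>.015)&(z<.029)
P=pts(r,m); h=cv2.convexHull((P[:,:2]*1000).astype(np.float32))[:,0]
print("table hull",fitc(h),len(P))
# guard: grey pixels z .11-.135
g=(z>.112)&(z<.135)&(hsv[...,1]<110)
P=pts(r,g); print("guard",len(P),fitc(P), fitc(P,.078))
# post bar
y=(hsv[...,0]>18)&(hsv[...,0]<32)&(hsv[...,1]>130)
P=pts(reg(232,175,255,205),y&(z>.14)); print("turn",len(P),rect(P),P[:,2].mean())
P=pts(reg(255,172,280,195),y&(z>.098)&(z<.125)); print("cover bar",len(P),rect(P),np.median(P[:,2]))
dk=(z>.08)&(z<.1)
P=pts(reg(255,172,280,200),dk);print("cover top",len(P),fitc(P),P.mean(0))
print("front mark",atz(c,(190+231/4,130+396/4),.01))
print("legs",[ (atz(c,(190+a/4,130+b/4),zz)) for a,b,zz in [(200,100,.124),(362,244,.124),(70,272,.124)]])
# mat, plate
mm=(z<.02)&(hsv[...,0]>8)&(hsv[...,0]<25)&(hsv[...,1]<165)&(hsv[...,2]>130)
rr=reg(325,155,365,195); P=pts(rr,mm); h=cv2.convexHull((P[:,:2]*1000).astype(np.float32))[:,0]; print("mat",len(P),fitc(h))
pm=(hsv[...,1]<90)&(hsv[...,2]>130)
rr=reg(335,200,390,250); P=pts(rr,pm); h=cv2.convexHull((P[:,:2]*1000).astype(np.float32))[:,0]; print("plate",len(P),fitc(h))
E
```

```text
table hull [538.2328  59.3044 126.1664] 2252
guard 262 [0.5234 0.0693 0.079 ] [0.5245 0.0694]
turn 68 (524.2451171875, 69.67781066894531, [13.083367347717285, 42.79366683959961], np.float32(18.02957)) 0.1551318315315094
cover bar 64 (548.2733154296875, -4.242321014404297, [13.106435775756836, 48.89930725097656], np.float32(107.002365)) 0.11274551016167572
cover top 198 [ 0.5497 -0.004   0.0249] [ 0.549  -0.0035  0.0897]
front mark [0.4079 0.0568 0.01  ]
legs [array([0.6332, 0.0759, 0.124 ]), array([ 0.5208, -0.047 ,  0.124 ]), array([0.5013, 0.1748, 0.124 ])]
mat 662 [ 588.7056 -274.2274   49.4078]Traceback (most recent call last):
  File "<stdin>", line 27, in <module>
  File "m.py", line 8, in fitc
    return least_squares(f,x0,loss='soft_l1',f_scale=.003).x
           ~~~~~~~~~~~~~^^^^^^^^^^^^^^^^^^^^^^^^^^^^^^^^^^
    return func(*args, **kwargs)
    raise ValueError("Initial guess is outside of provided bounds")
ValueError: Initial guess is outside of provided bounds
```

```bash
python3 - <<'E'
from m import *
c=grab("top"); X=cloud(c); z=X[...,2]
hsv=cv2.cvtColor(c["color"],cv2.COLOR_RGB2HSV)
reg=lambda x0,y0,x1,y1:(slice(y0,y1),slice(x0,x1))
rr=reg(335,200,390,252); pm=(hsv[...,1]<90)&(hsv[...,2]>130)&~np.isnan(z)&(z<.03)&(z>-.01)
P=X[rr][pm[rr]]; h=cv2.convexHull((P[:,:2]*1000).astype(np.float32))[:,0]; print("plate",len(P),fitc(h),np.ptp(P,axis=0))
pf=P[P[:,2]<.009]; print("floor",len(pf),pf.mean(0))
r=reg(205,145,285,235)
g=(z>.112)&(z<.135)&(hsv[...,1]<110)
P=X[r][g[r]]; d=P[:,:2]-[.524,.0695]; rad=np.hypot(*d.T); a=np.degrees(np.arctan2(d[:,1],d[:,0]))
k=abs(rad-.078)<.007; print("arc",a[k].min(),a[k].max(),np.sort(a[k])[[2,-3]])
print("legs",[(round(x),round(1000*y)) for x,y in zip(a,rad) if y>.1])
# things tall around route
m=(z>.11)&(X[...,0]>.3)&(X[...,0]<.75)&(X[...,1]<.15)&(X[...,1]>-.45); print("tall",X[m][:,2].max(), X[m][X[m][:,2]>.16])
E
```

```text
plate 1284 [ 415.4319 -329.9046   67.8172] [0.1309 0.1368 0.0251]
floor 709 [ 0.4157 -0.3276  0.0056]
arc -113.10143637658159 124.74756971975661 [-109.8897  121.6757]
legs [(5, 118), (6, 114), (5, 114), (7, 111), (5, 109), (5, 107), (5, 103), (4, 104), (4, 100), (-89, 103), (-88, 106), (-88, 109), (-88, 112), (-90, 103), (-90, 106), (-90, 109), (-90, 112), (-90, 116), (99, 108), (99, 106), (99, 102), (100, 112), (100, 109), (101, 106), (101, 103), (101, 100), (101, 116), (101, 114)]
tall 0.5483508082861905 [[ 0.3203 -0.45    0.5034]
 [ 0.3195 -0.4499  0.5154]
 [ 0.3217 -0.4497  0.5389]
 [ 0.3152 -0.4495  0.4911]
 [ 0.3154 -0.4494  0.5128]
 [ 0.3165 -0.4479  0.524 ]
 [ 0.3172 -0.449   0.531 ]
 [ 0.3173 -0.4499  0.5326]
 [ 0.3176 -0.4498  0.5356]
 [ 0.3182 -0.4495  0.5417]
 [ 0.3189 -0.4472  0.5477]
 [ 0.3124 -0.4498  0.5028]
 [ 0.3132 -0.4489  0.5103]
 [ 0.3135 -0.4489  0.5133]
 [ 0.3137 -0.4498  0.515 ]
 [ 0.3143 -0.4494  0.5215]
 [ 0.3146 -0.4494  0.5244]
 [ 0.3156 -0.4488  0.534 ]
 [ 0.3161 -0.4496  0.5385]
 [ 0.3163 -0.4498  0.541 ]
 [ 0.3169 -0.4481  0.5462]
 [ 0.306  -0.4497  0.
[... 2735 characters left out ...]
 0.3041 -0.4498  0.5313]
 [ 0.3045 -0.4496  0.5344]
 [ 0.3052 -0.4479  0.5397]
 [ 0.3059 -0.4458  0.5455]
 [ 0.3062 -0.4458  0.5484]
 [ 0.3005 -0.448   0.5162]
 [ 0.3009 -0.4475  0.5199]
 [ 0.3012 -0.4479  0.5223]
 [ 0.3017 -0.4471  0.5264]
 [ 0.3019 -0.4479  0.5281]
 [ 0.3023 -0.4476  0.5315]
 [ 0.3028 -0.4468  0.5356]
 [ 0.3031 -0.4474  0.5375]
 [ 0.3034 -0.4473  0.5404]
 [ 0.304  -0.4463  0.5447]
 [ 0.3042 -0.4466  0.5469]
 [ 0.3    -0.4478  0.5281]
 [ 0.3004 -0.4478  0.531 ]
 [ 0.3008 -0.4474  0.5344]
 [ 0.3011 -0.4476  0.537 ]
 [ 0.3018 -0.446   0.5421]
 [ 0.3023 -0.4454  0.5458]
 [ 0.3026 -0.4455  0.5483]
 [ 0.3002 -0.4449  0.5436]
 [ 0.3005 -0.4452  0.5459]
 [ 0.3007 -0.4456  0.5481]]
```

Emit:
move_arm --rows '[25,-37,0,0,0,0.045,0,25,-37,0,0,0,0.045,0,25,-37,0,0,0,0.045,0,25,-37,0,0,0,0.045,0,25,-37,0,0,0,0.045,0,25,-37,0,0,0,0.045,0,25,-37,0,0,0,0.045,0,25,-37,0,0,0,0.045,0,25,-37,0,0,0,0.045,0,25,-37,0,0,0,0.045,0,25,-37,0,0,0,0.045,0,25,-37,0,0,0,0.045,0]' --grip_force 40

```text
time: 2.4
position: [0.4609, 0.1585, 0.2229]
tool_rot: [-0.141, 0.99, 0.0, 0.0]
ft_force: [0.4, 0.9, -0.7]
grip_width: 0.0868
```

Emit:
move_arm --rows '[21,-30,0,0,0,0.011,0,21,-30,0,0,0,0.011,0,22,-30.5,0,0,0,0.011,0,0,0,-20,0,0,0,0,0,0,-20,0,0,0,0,0,0,-20,0,0,0,0,0,0,0,0,0,0,0]'

```text
time: 3.1
position: [0.522, 0.0696, 0.1604]
tool_rot: [-0.156, 0.988, 0.001, -0.003]
ft_force: [-0.3, 0.8, -0.1]
grip_width: 0.087
```

```bash
python3 - <<'E'
from h import *
c=grab("scene"); save(c,"s1",(170,80,350,250),4.4)
print(robot.get_obs()["position"],robot.get_obs()["q"])
E
```

```text
[0.5230533 0.0696424 0.1616768] [-7.95872499e-02  4.83897725e-01  1.73553489e+00  2.62212815e-05
  9.25162999e-01 -1.96434648e+00]
```

View pics/s1.png

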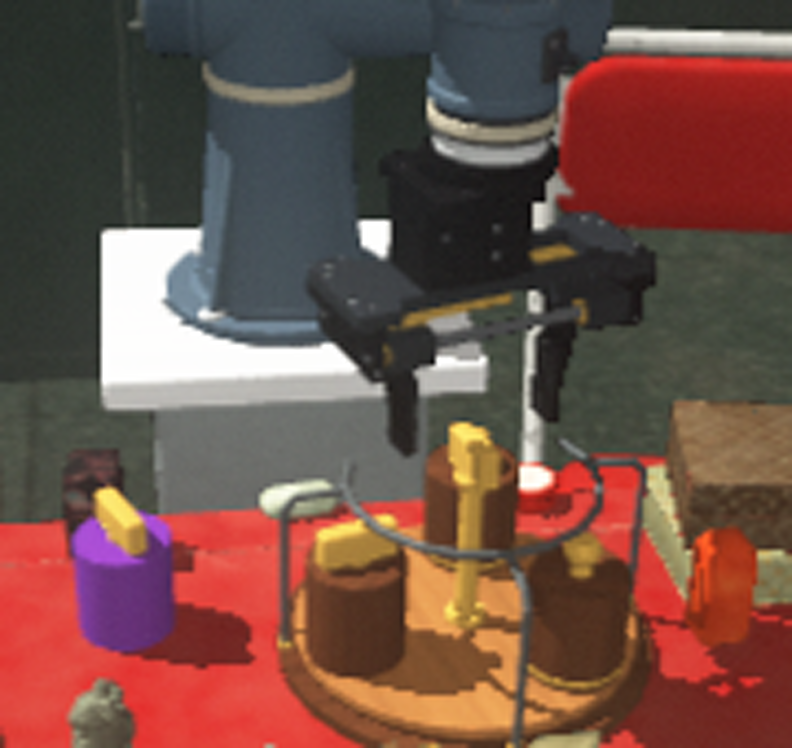

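The bar on the post (zoomed crop (470,450)) lies between the fingers at (402,430) and (555,390), clear of the guard. I'm going down and gripping.

Emit:
move_arm --rows '[0,0,-12,0,0,0,0,0,0,-12,0,0,0,0,0,0,-11,0,0,0,0,0,0,0,0,0,0,0,0,0,0,0,0,0,1,0,0,0,0,0,0,1,0,0,0,0,0,0,1,0,0,0,0,0,0,1,0,0,0,0,0,0,1,0,0,0,0,0,0,1,0,0,0,0,0,0,1]'

```text
time: 4.25
position: [0.524, 0.0697, 0.1277]
tool_rot: [-0.156, 0.988, -0.0, 0.0]
ft_force: [-0.3, -0.0, 0.9]
grip_width: 0.0391
```

Emit:
move_arm --rows '[0,0,0,0,0,0,1,0,0,0,0,0,0,1,0,0,0,0,0,0,1,0,0,0,0,0,0,1,0,0,0,0,0,0,1,0,0,0,0,0,0,1]'

```text
time: 4.85
position: [0.5237, 0.0703, 0.1275]
tool_rot: [-0.156, 0.988, 0.0, -0.0]
ft_force: [-0.1, 3.6, 0.5]
grip_width: 0.0136
```

Emit:
move_arm --rows '[0,0,0,0,0,-0.1,1,0,0,0,0,0,-0.1,1,0,0,0,0,0,-0.1,1,0,0,0,0,0,-0.1,1,0,0,0,0,0,-0.1,1,0,0,0,0,0,-0.1,1,0,0,0,0,0,-0.1,1,0,0,0,0,0,-0.1,1,0,0,0,0,0,-0.1,1,0,0,0,0,0,-0.1,1,0,0,0,0,0,-0.1,1,0,0,0,0,0,-0.1,1]'

```text
time: 6.05
position: [0.5238, 0.0706, 0.1275]
tool_rot: [0.43, 0.903, 0.001, -0.0]
ft_force: [-0.7, 5.8, 1.2]
grip_width: 0.0132
```

Emit:
move_arm --rows '[0,0,0,0,0,-0.1,1,0,0,0,0,0,-0.1,1,0,0,0,0,0,-0.1,1,0,0,0,0,0,-0.1,1,0,0,0,0,0,-0.1,1,0,0,0,0,0,-0.094,1,0,0,0,0,0,0,1,0,0,0,0,0,0,1,0,0,0,0,0,0,1]'

```text
time: 6.95
position: [0.524, 0.0707, 0.1275]
tool_rot: [0.675, 0.738, 0.001, -0.001]
ft_force: [-0.0, 5.4, -0.7]
grip_width: 0.0136
```

```bash
python3 - <<'E'
from h import *
o=robot.get_obs();print(o["position"],o["q"],o["ft_force"],o["moment"],o["tool_rot"])
c=grab("top"); save(c,"t2",(190,130,390,270),4)
c=grab("scene"); save(c,"s2",(170,80,350,250),4.4)
E
```

```text
[0.52399805 0.07067221 0.12751246] [-0.07859526  0.53753255  1.76356972  0.00261712  0.84024329 -0.16957454] [-0.01830017  5.36214345 -0.6835491 ] [ 0.76183312 -0.04842039 -0.23156385] [ 6.74864552e-01  7.37940967e-01  8.45119283e-04 -5.01133190e-04]
```

View pics/s2.png

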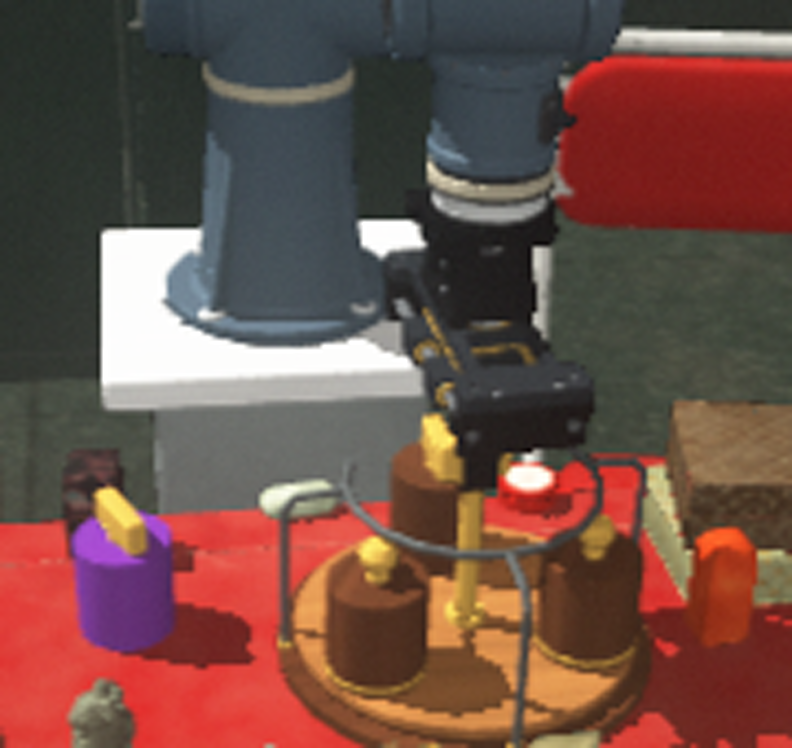

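Emit:
move_arm --rows '[0,0,0,0,0,0,0.4,0,0,0,0,0,0,0.4,0,0,0,0,0,0,0.4,0,0,0,0,0,0,0.4,0,0,15,0,0,0,0.4,0,0,25,0,0,0,0.4,0,0,30,0,0,0,0.4,-20,-20,30,0,0,-0.14,0.4,-20,-40,20,0,0,-0.14,0.4,-10,-40,0,0,0,-0.14,0.4,0,-40,0,0,0,-0.14,0.4,0,0,0,0,0,-0.14,0.4]'

```text
time: 8.25
position: [0.4745, -0.075, 0.2483]
tool_rot: [0.889, 0.458, 0.0, 0.002]
ft_force: [0.3, 0.9, -0.2]
grip_width: 0.0522
```

```bash
python3 - <<'E'
from m import *
o=robot.get_obs();print(o["position"],o["q"],o["ft_force"])
c=grab("top"); save(c,"t3",(190,130,390,270),4)
X=cloud(c);z=X[...,2];hsv=cv2.cvtColor(c["color"],cv2.COLOR_RGB2HSV)
y=(hsv[...,0]>18)&(hsv[...,0]<32)&(hsv[...,1]>130)
for nm,cx,cy,lo,hi in [("turn",.524,.0695,.14,.17),("cover",.446,.062,.098,.125)]:
    k=y&(z>lo)&(z<hi)&(np.hypot(X[...,0]-cx,X[...,1]-cy)<.035); P=X[k]; print(nm,len(P),rect(P) if len(P)>5 else P)
k=(z>.078)&(z<.097)&(np.hypot(X[...,0]-.446,X[...,1]-.062)<.05); P=X[k]; print(len(P),fitc(P), (cv2.minEnclosingCircle((P[:,:2]*1000).astype(np.float32))))
E
```

```text
[ 0.4745 -0.075   0.2483] [-0.3887  0.2973  1.7554 -0.0023  1.0853  0.2323] [ 0.321   0.9468 -0.203 ]
turn 64 (524.1142578125, 70.09532165527344, [12.166563987731934, 38.50510787963867], np.float32(90.58127))
cover 70 (447.9850769042969, 61.8426628112793, [12.217794418334961, 46.156700134277344], np.float32(0.031593967))
240 [0.4465 0.0631 0.0239] ((447.34857177734375, 62.872825622558594), 31.22301483154297)
```

View pics/t3.png

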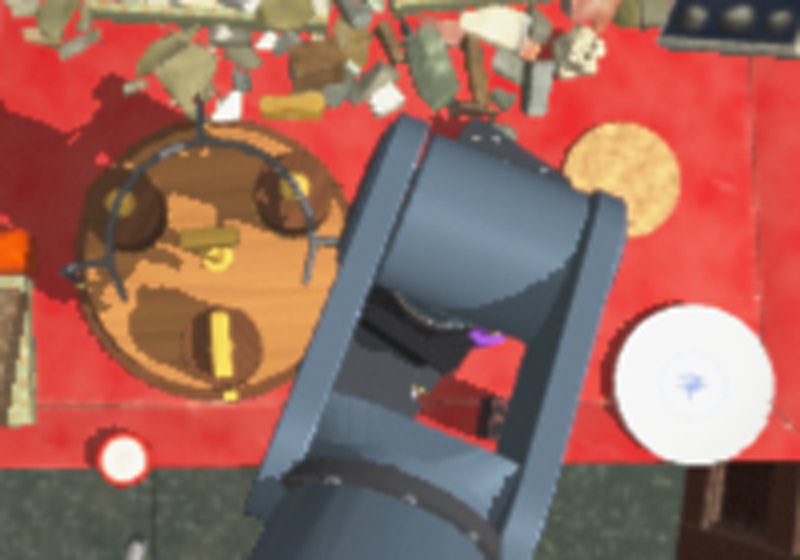

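Emit:
move_arm --rows '[-4,23,0,0,0,-0.13,0.4,-4,23,0,0,0,-0.13,0.4,-4,23,0,0,0,-0.13,0.4,-5,23,-15,0,0,-0.13,0.4,-5,23,-25,0,0,-0.13,0.4,-5,23,-25,0,0,-0.13,0.4,0,0,-25,0,0,-0.082,0.4,0,0,-15,0,0,0,0.4,0,0,0,0,0,0,0.4,0,0,0,0,0,0,0.4]'

```text
time: 9.3
position: [0.4469, 0.0679, 0.1426]
tool_rot: [0.999, 0.051, -0.0, -0.0]
ft_force: [1.3, 0.5, -0.1]
grip_width: 0.0525
```

```bash
python3 - <<'E'
from h import *
o=robot.get_obs();print(o["position"],o["q"],o["tool_rot"], o["time"], np.degrees(o["q"][0]-o["q"][5]))
c=grab("scene"); save(c,"s4",(190,110,330,230),5.6)
E
```

```text
[0.44690524 0.06791103 0.14264063] [-9.72524639e-02  4.32334686e-01  1.93591821e+00 -7.35947542e-05
  7.73777597e-01  1.37186957e+00] [ 9.98706708e-01  5.08415416e-02 -2.20316862e-04 -6.87294266e-06] 9.3 -84.17449223592769
```

View pics/s4.png

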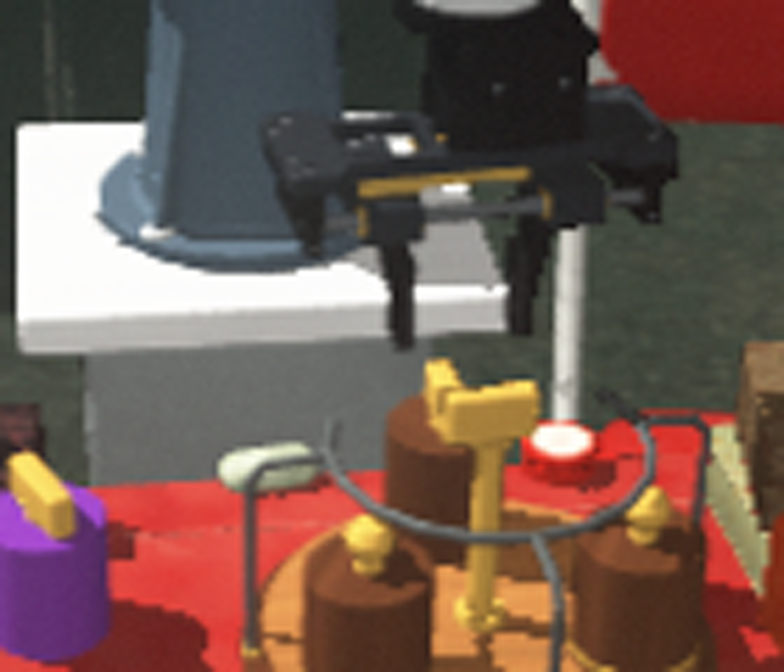

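Emit:
move_arm --rows '[0,-5,-10,0,0,0,0.4,0,0,-15,0,0,0,0.4,0,0,-12,0,0,0,0.4,0,0,-10,0,0,0,0.4,0,0,0,0,0,0,0.4,0,0,0,0,0,0,1,0,0,0,0,0,0,1,0,0,0,0,0,0,1,0,0,0,0,0,0,1,0,0,0,0,0,0,1,0,0,0,0,0,0,1,0,0,0,0,0,0,1]' --grip_force 30

```text
time: 10.55
position: [0.4468, 0.0627, 0.0955]
tool_rot: [0.999, 0.05, -0.0, -0.0]
ft_force: [0.1, -0.3, -1.0]
grip_width: 0.0136
```

Emit:
move_arm --rows '[0,0,0,0,0,0,1,0,0,0,0,0,0,1,0,0,0,0,0,0,1]'

```text
time: 10.85
position: [0.4468, 0.0627, 0.0955]
tool_rot: [0.999, 0.05, -0.0, -0.0]
ft_force: [-1.5, 0.6, -0.7]
grip_width: 0.0139
```

```bash
python3 - <<'E'
from h import *
o=robot.get_obs();print(o["position"],o["ft_force"],o["moment"],o["grip_width"], o["time"], np.degrees(o["q"][0]-o["q"][5]))
c=grab("scene"); save(c,"s5",(190,110,330,230),5.6)
c=grab("top"); save(c,"t5",(190,130,390,270),4)
E
```

```text
[0.44682994 0.06271124 0.09551821] [-1.47433854  0.58064502 -0.65782782] [-0.00632276  0.19206982 -0.0743398 ] 0.01385128676037254 10.85 -84.27888324185516
```

View pics/s5.png

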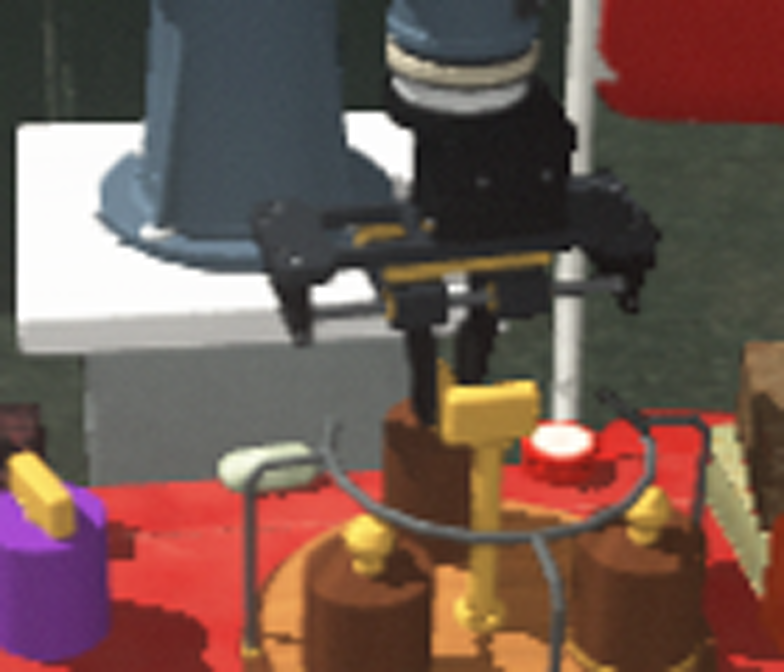

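Emit:
move_arm --rows '[0,0,0,0,0,0.128,1,0,0,0,0,0,0.128,1,0,0,0,0,0,0.128,1,0,0,0,0,0,0.128,1,0,0,0,0,0,0.128,1,0,0,0,0,0,0.128,1,0,0,0,0,0,0.128,1,0,0,0,0,0,0.128,1,0,0,0,0,0,0.128,1,0,0,0,0,0,0.128,1,0,0,0,0,0,0.128,1,0,0,0,0,0,0.128,1]'

```text
time: 12.15
position: [0.4467, 0.063, 0.0955]
tool_rot: [0.682, 0.731, 0.0, -0.0]
ft_force: [-0.7, 0.8, 0.5]
grip_width: 0.0142
```

Emit:
move_arm --rows '[0,0,0,0,0,0,1,0,0,0,0,0,0,1,0,0,0,0,0,0,1]'

```text
time: 12.45
position: [0.4466, 0.0629, 0.0955]
tool_rot: [0.684, 0.729, -0.0, -0.0]
ft_force: [-0.6, 1.4, 0.3]
grip_width: 0.0139
```

```bash
python3 - <<'E'
from h import *
o=robot.get_obs();print(o["position"],o["ft_force"],o["moment"],o["grip_width"], o["time"], np.degrees(o["q"][0]-o["q"][5]))
c=grab("scene"); save(c,"s6",(190,110,330,230),5.6)
E
```

```text
[0.44660339 0.06286329 0.09553263] [-0.57189214  1.37607592  0.31927277] [0.27621238 0.17299485 0.03259439] 0.013859361219026908 12.45 3.635206228422844
```

View pics/s6.png

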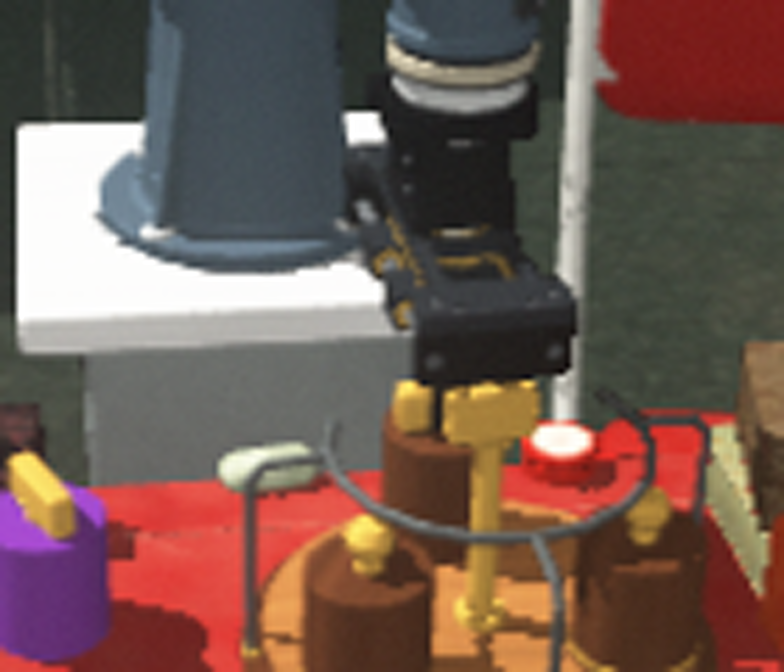

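Emit:
move_arm --rows '[0,0,4,0,0,0,1,0,0,6,0,0,0,1,0,0,8,0,0,0,1,0,0,8,0,0,0,1,0,0,8,0,0,0,1,0,0,10,0,0,0,1,0,0,15,0,0,0,1,0,0,20,0,0,0,1,0,0,25,0,0,0,1,0,0,26,0,0,0,1,0,0,0,0,0,0,1]'

```text
time: 13.6
position: [0.4493, 0.0625, 0.2292]
tool_rot: [0.684, 0.73, 0.003, 0.003]
ft_force: [0.9, -0.3, -1.1]
grip_width: 0.014
```

```bash
python3 - <<'E'
from h import *
o=robot.get_obs();print(o["position"],o["ft_force"],o["moment"],o["grip_width"], o["time"], np.degrees(o["q"][0]-o["q"][5]))
c=grab("scene"); save(c,"s7",(190,110,330,230),5.6)
E
```

```text
[0.44930226 0.06246511 0.22916162] [ 0.88096596 -0.26298397 -1.10668456] [-0.11980509  0.04389096  0.05026352] 0.01397524536867361 13.6 3.7319592460150997
```

View pics/s7.png

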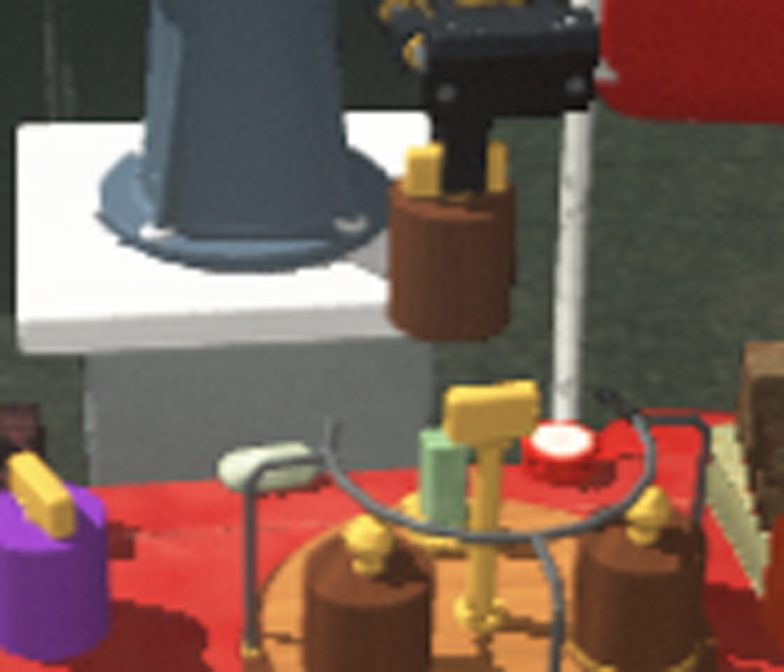

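Emit:
move_arm --rows '[6,-14,0,0,0,0,1,12,-28,0,0,0,0,1,12,-30,0,0,0,0,1,14,-32,0,0,0,0,1,14,-32,0,0,0,0,1,14,-32,0,0,0,0,1,14,-32,0,0,0,0,1,14,-32,0,0,0,0,1,14,-32,0,0,0,0,1,12,-30,0,0,0,0,1,10,-28,0,0,0,0,1,6,-15,0,0,0,0,1]'

```text
time: 14.85
position: [0.5885, -0.2781, 0.2231]
tool_rot: [0.685, 0.729, -0.001, -0.001]
ft_force: [0.6, 0.2, -2.1]
grip_width: 0.0139
```

Emit:
move_arm --rows '[0,0,0,0,0,0,1,0,0,0,0,0,0,1]'

```text
time: 15.05
position: [0.5876, -0.2743, 0.2236]
tool_rot: [0.684, 0.729, -0.0, -0.002]
ft_force: [-0.2, -0.2, -1.0]
grip_width: 0.0137
```

```bash
python3 - <<'E'
from m import *
o=robot.get_obs();print(o["position"],o["tool_rot"],o["grip_width"], o["time"])
c=grab("scene"); save(c,"s8",(80,90,280,250),4)
t=grab("top"); save(t,"t8",(190,130,390,270),4)
X=cloud(t);z=X[...,2];hsv=cv2.cvtColor(t["color"],cv2.COLOR_RGB2HSV)
g=(hsv[...,0]>45)&(hsv[...,0]<85)&(hsv[...,1]>60)
k=g&(z>.06)&(z<.1)&(np.hypot(X[...,0]-.446,X[...,1]-.062)<.04); P=X[k]; print("seal",len(P),rect(P),np.median(P[:,2]))
E
```

```text
[ 0.5876 -0.2743  0.2236] [ 0.6841  0.7293 -0.0002 -0.0021] 0.01368929491212683 15.05
seal 0 (0.0, 0.0, [0.0, 0.0], np.float32(0.0)) nan
  return _methods._mean(a, axis=axis, dtype=dtype,
  ret = ret.dtype.type(ret / rcount)
```

View pics/s8.png

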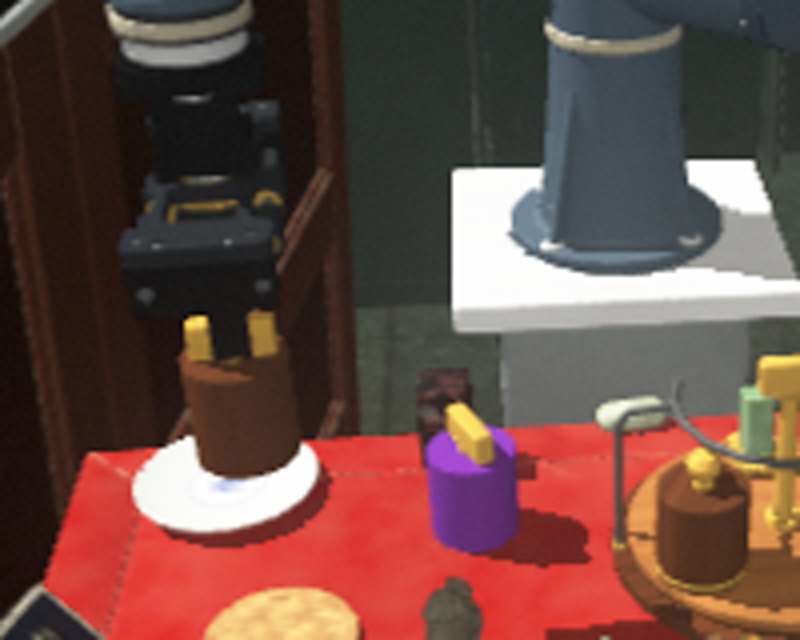

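View pics/t8.png

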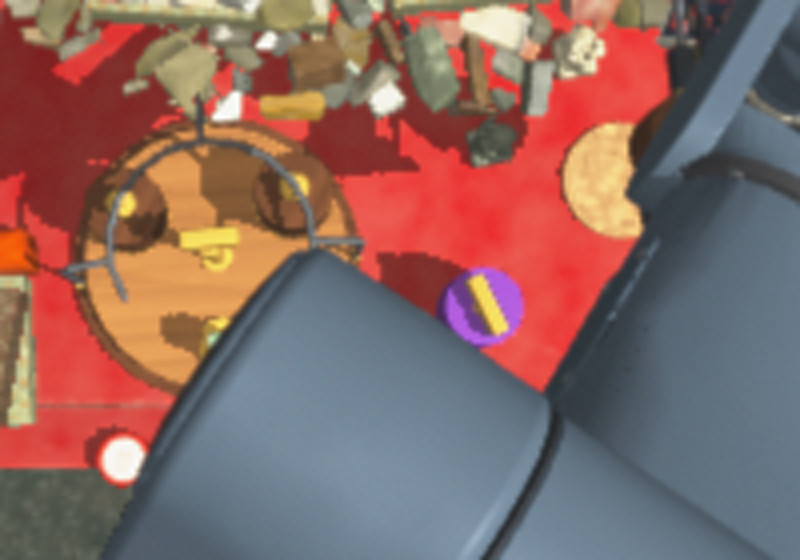

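```bash
python3 - <<'E'
from m import *
c=grab("scene"); 
for s in (-1,1):
    # silhouette direction perpendicular to view
    v=np.array([.588-1.417,-.274+.123]); v/=np.hypot(*v); n=np.array([-v[1],v[0]])*s*.0315
    p=proj(c,[[.588+n[0],-.274+n[1],.150],[.588+n[0],-.274+n[1],.218]]); print((p-[80,90])*4)
E
```

```text
[[300.5493 438.7415]
 [287.6446 342.677 ]]
[[193.9497 455.2433]
 [176.6657 358.1107]]
```

Projection of a vertical cylinder matches the seen outline, so the cover hangs upright. Lowering it.

Emit:
move_arm --rows '[0,0,-10,0,0,0,1,0,0,-20,0,0,0,1,0,0,-20,0,0,0,1,0,0,-20,0,0,0,1,0,0,-20,0,0,0,1,0,0,-20,0,0,0,1,0,0,-15,0,0,0,1,0,0,-10,0,0,0,1,0,0,-4,0,0,0,1,0,0,0,0,0,0,1,0,0,0,0,0,0,1]'

```text
time: 16.3
position: [0.5895, -0.2747, 0.0873]
tool_rot: [0.684, 0.73, 0.0, 0.001]
ft_force: [-0.1, -0.1, -0.9]
grip_width: 0.0138
```

```bash
python3 - <<'E'
from m import *
o=robot.get_obs();print(o["position"],o["ft_force"],o["tool_rot"],o["grip_width"], o["time"])
c=grab("scene"); save(c,"s9",(90,150,250,290),5)
E
```

```text
[ 0.5895 -0.2747  0.0873] [-0.0929 -0.1447 -0.8667] [0.6837 0.7297 0.0001 0.0008] 0.013761088690400606 16.3
```

View pics/s9.png

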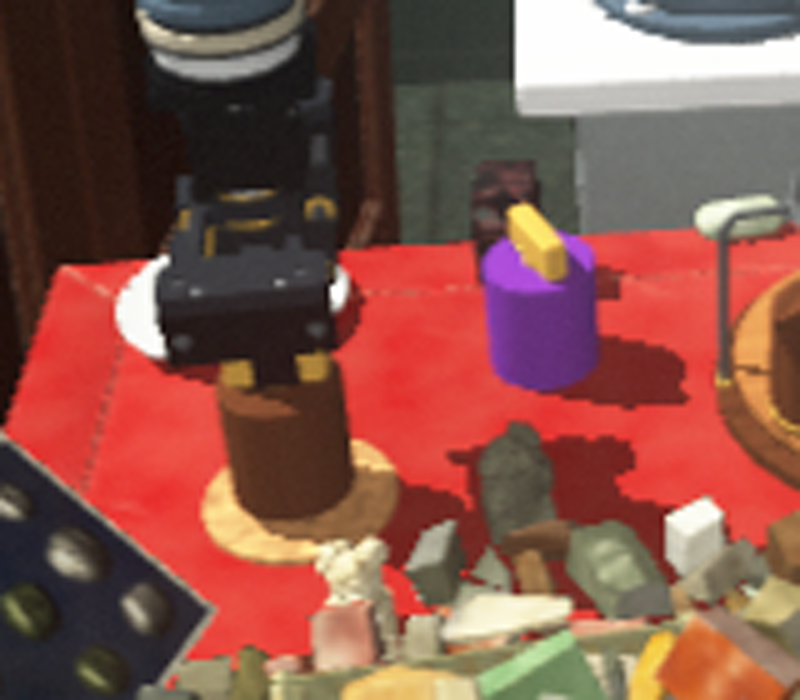

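Emit:
move_arm --rows '[0,0,-4,0,0,0,1,0,0,-2,0,0,0,1,0,0,-1.5,0,0,0,1,0,0,0,0,0,0,1,0,0,0,0,0,0,1]'

```text
time: 16.85
position: [0.5889, -0.2743, 0.079]
tool_rot: [0.684, 0.73, -0.0, -0.0]
ft_force: [0.2, 0.1, -0.7]
grip_width: 0.0137
```

Emit:
move_arm --rows '[0,0,-1,0,0,0,1,0,0,0,0,0,0,1]'

```text
time: 17.05
position: [0.5891, -0.2745, 0.0785]
tool_rot: [0.684, 0.73, -0.0, 0.0]
ft_force: [-0.6, -0.4, 1.6]
grip_width: 0.0136
```

Emit:
move_arm --rows '[0,0,0,0,0,0,0.4,0,0,0,0,0,0,0.4,0,0,0,0,0,0,0.4,0,0,0,0,0,0,0.4,0,0,10,0,0,0,0.4,0,0,20,0,0,0,0.4,0,0,30,0,0,0,0.4,0,0,40,0,0,0,0.4,-10,20,30,0,0,0,0.4,-20,30,10,0,0,0,0.4,-20,30,0,0,0,0,0.4,-20,30,0,0,0,0,0.4]'

```text
time: 18.25
position: [0.5185, -0.1635, 0.2196]
tool_rot: [0.684, 0.73, 0.0, 0.001]
ft_force: [0.4, -0.1, -0.8]
grip_width: 0.0523
```

Emit:
move_arm --rows '[-20,30,0,0,0,-0.14,0.3,-20,30,0,0,0,-0.14,0.3,-10,20,0,0,0,-0.14,0.3,0,10,0,0,0,-0.14,0.3,0,0,0,0,0,-0.14,0.3,0,0,0,0,0,0,0.3]'

```text
time: 18.85
position: [0.4691, -0.074, 0.2189]
tool_rot: [0.892, 0.452, 0.0, 0.001]
ft_force: [-0.3, -0.0, 0.2]
grip_width: 0.0606
```

```bash
python3 - <<'E'
from m import *
o=robot.get_obs();print(o["position"],np.degrees(o["q"][0]-o["q"][5]),o["q"],o["grip_width"], o["time"])
c=grab("scene"); save(c,"s10",(90,110,330,290),3.3)
t=grab("top"); save(t,"t10",(190,130,390,270),4)
X=cloud(t);z=X[...,2];hsv=cv2.cvtColor(t["color"],cv2.COLOR_RGB2HSV)
g=(hsv[...,0]>45)&(hsv[...,0]<85)&(hsv[...,1]>50)
k=g&(z>.06)&(z<.1)&(np.hypot(X[...,0]-.446,X[...,1]-.062)<.04); P=X[k]; print("seal",len(P))
if len(P): print(rect(P),np.median(P,0))
y=(hsv[...,0]>18)&(hsv[...,0]<32)&(hsv[...,1]>130)
k=y&(z>.025)&(z<.04)&(np.hypot(X[...,0]-.446,X[...,1]-.062)<.035); P=X[k]; print("ped",len(P)); 
if len(P): print(cv2.minEnclosingCircle((P[:,:2]*1000).astype(np.float32)))
E
```

```text
[ 0.4691 -0.074   0.2189] -36.3187304561769 [-0.3923  0.3313  1.8036 -0.0001  1.0052  0.2416] 0.06056675836268348 18.85
seal 25
(449.0886535644531, 59.751094818115234, [12.631746292114258, 19.147600173950195], np.float32(26.246374)) [0.4477 0.0598 0.0816]
ped 100
((447.29217529296875, 62.975242614746094), 25.779542922973633)
```

View pics/s10.png

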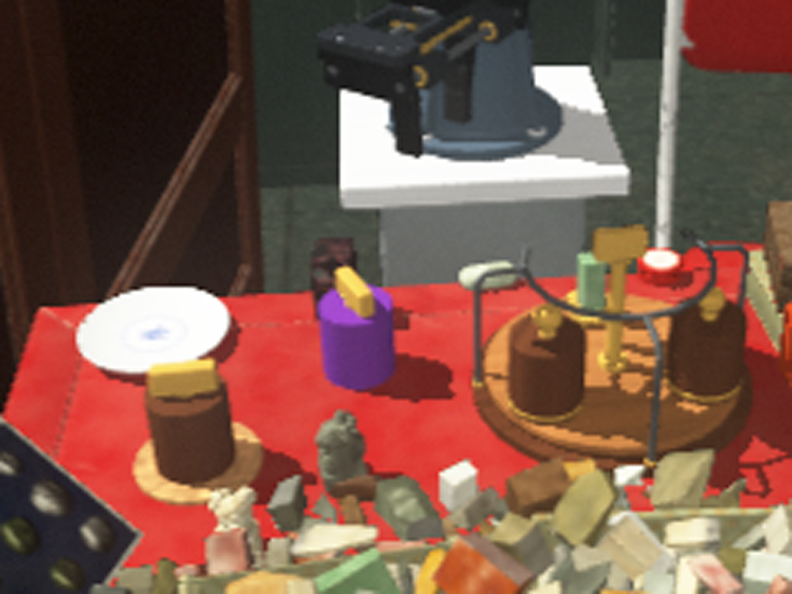

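View pics/t10.png

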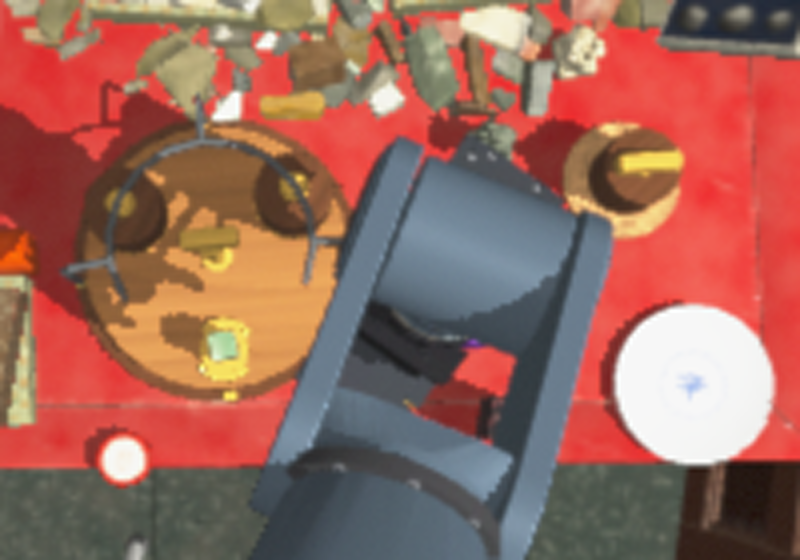

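```bash
python3 - <<'E'
from m import *
t=grab("top"); save(t,"t11",(232,204,260,232),20)
X=cloud(t);z=X[...,2];hsv=cv2.cvtColor(t["color"],cv2.COLOR_RGB2HSV)
k=(z>.07)&(z<.1)&(np.hypot(X[...,0]-.446,X[...,1]-.062)<.03); P=X[k]; print(len(P),rect(P),P.mean(0),np.median(P[:,2]))
g=((hsv[...,0]>45)&(hsv[...,0]<95)&(hsv[...,1]>25)); g[:204]=0;g[232:]=0;g[:,:232]=0;g[:,260:]=0
v,u=np.nonzero(g); print(len(u),u.mean(),v.mean(),atz(t,(u.mean(),v.mean()),.082))
E
```

```text
46 (447.8045654296875, 61.48601150512695, [18.943750381469727, 21.605693817138672], np.float32(90.289566)) [0.4483 0.0626 0.0814] 0.08117488471554032
27 245.66666666666666 215.66666666666666 [0.4487 0.0609 0.082 ]
```

View pics/t11.png

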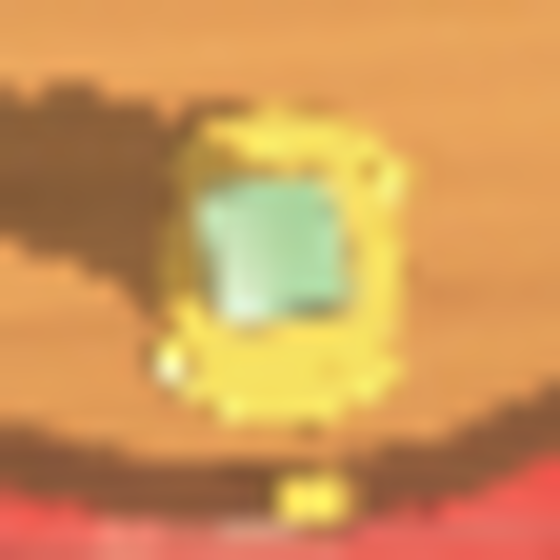

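Emit:
move_arm --rows '[-3,23,0,0,0,-0.13,0.3,-3,23,0,0,0,-0.13,0.3,-3,23,0,0,0,-0.13,0.3,-3,23,0,0,0,-0.13,0.3,-3,23,0,0,0,-0.13,0.3,-3,22,0,0,0,-0.13,0.3,0,0,-20,0.011,-0.069,0,0.3,0,0,-20,0.011,-0.069,0,0.3,0,0,-20,0.011,-0.069,0,0.3,0,0,-20,0,0,0,0.3,0,0,0,0,0,0,0.3,0,0,0,0,0,0,0.3]'

```text
time: 20.2
position: [0.4516, 0.0624, 0.1382]
tool_rot: [0.991, 0.078, 0.104, -0.008]
ft_force: [-0.6, 0.0, 0.5]
grip_width: 0.061
```

```bash
python3 - <<'E'
from m import *
from scipy.spatial.transform import Rotation as R
o=robot.get_obs();M=R.from_quat(o["tool_rot"]).as_matrix();print(o["position"],o["q"],o["time"])
print("y",np.degrees(np.arctan2(M[1,1],M[0,1])),M[:,1],"z",M[:,2],np.degrees(np.arccos(-M[2,2])),"grasp",o["position"]-.019*M[:,2])
c=grab("scene"); save(c,"s12",(200,110,340,230),5.6)
E
```

```text
[0.4516 0.0624 0.1382] [-0.1529  0.3962  2.0871  0.143   0.4624  1.1398] 20.2
y -81.04416520166338 [ 0.1557 -0.9878 -0.0003] z [ 0.2056  0.0327 -0.9781] 12.015764598295332 grasp [0.4477 0.0617 0.1568]
```

View pics/s12.png

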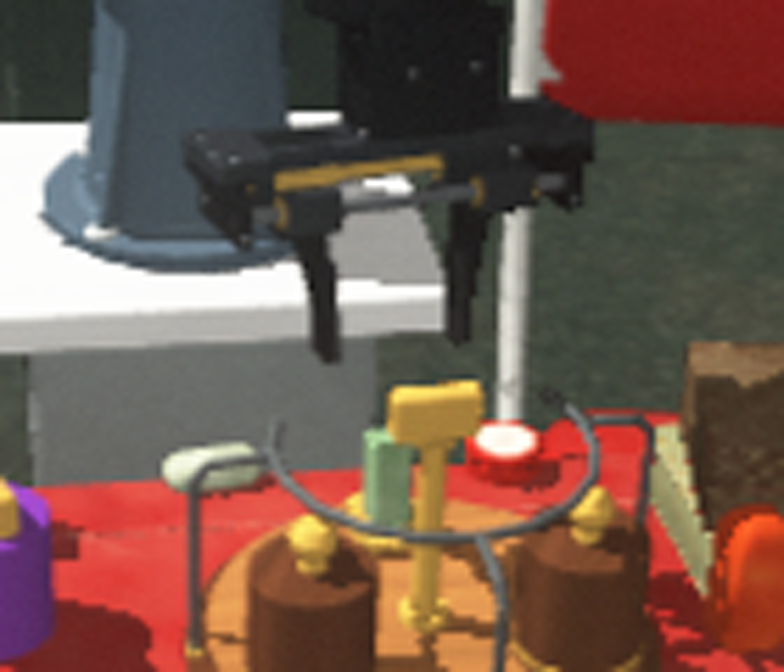

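Emit:
move_arm --rows '[0,0,-20,0,0,0,0.3,0,0,-20,0,0,0,0.3,0,0,-20,0,0,0,0.3,0,0,-15,0,0,0,0.3,0,0,-10,0,0,0,0.3,0,0,-7,0,0,0,0.3,0,0,0,0,0,0,0.3]' --grip_force 20

```text
time: 20.95
position: [0.4523, 0.0626, 0.0462]
tool_rot: [0.991, 0.078, 0.105, -0.008]
ft_force: [0.2, 1.0, -0.3]
grip_width: 0.0609
```

```bash
python3 - <<'E'
from m import *
o=robot.get_obs();print(o["position"],o["ft_force"],o["time"])
c=grab("scene"); save(c,"s13",(200,110,340,230),5.6)
E
```

```text
[0.4523 0.0626 0.0462] [ 0.1752  1.0267 -0.2575] 20.95
```

View pics/s13.png

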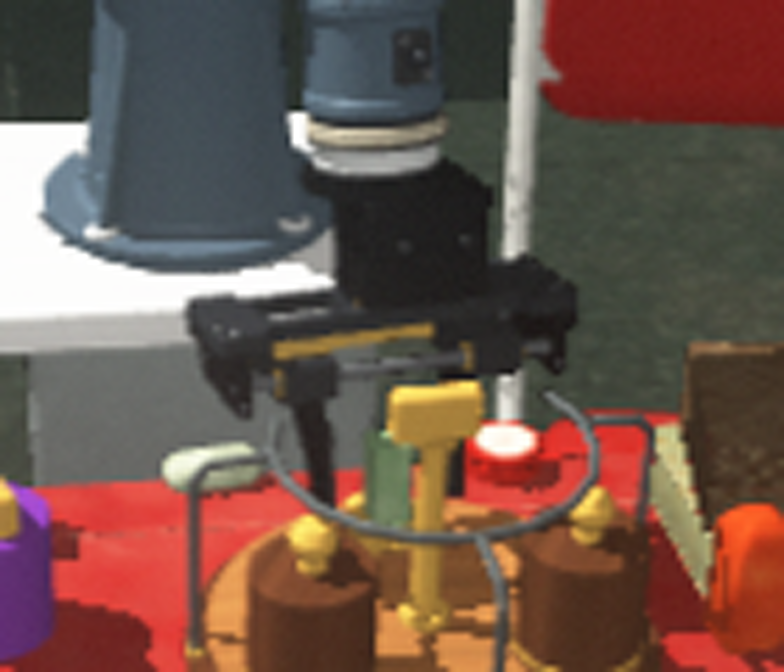

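Seal at crop (388,475) between the fingers at (320,470) and (455,480). Closing.

Emit:
move_arm --rows '[0,0,0,0,0,0,1,0,0,0,0,0,0,1,0,0,0,0,0,0,1,0,0,0,0,0,0,1,0,0,0,0,0,0,1,0,0,0,0,0,0,1,0,0,0,0,0,0,1,0,0,0,0,0,0,1,0,0,0,0,0,0,1]'

```text
time: 21.9
position: [0.4509, 0.0627, 0.0461]
tool_rot: [0.991, 0.077, 0.104, -0.008]
ft_force: [-1.1, 0.2, 1.6]
grip_width: 0.0214
```

Emit:
move_arm --rows '[0,0,0,0,0,0,1,0,0,4,0,0,0,1,0,0,8,0,0,0,1,0,0,15,0,0,0,1,0,0,20,0,0,0,1,0,0,20,0,0,0,1,0,0,20,0,0,0,1,0,0,20,0,0,0,1,0,0,20,0,0,0,1,0,0,20,0,0,0,1,0,0,0,0,0,0,1]'

```text
time: 23.0
position: [0.4524, 0.0624, 0.1954]
tool_rot: [0.991, 0.077, 0.107, -0.007]
ft_force: [-0.5, -0.4, 0.0]
grip_width: 0.0216
```

```bash
python3 - <<'E'
from m import *
o=robot.get_obs();print(o["position"],o["ft_force"],o["time"],o["grip_width"])
c=grab("scene"); save(c,"s14",(200,90,340,230),5.6)
E
```

```text
[0.4524 0.0624 0.1954] [-0.5484 -0.3802  0.0312] 23.0 0.02156961045106037
```

View pics/s14.png

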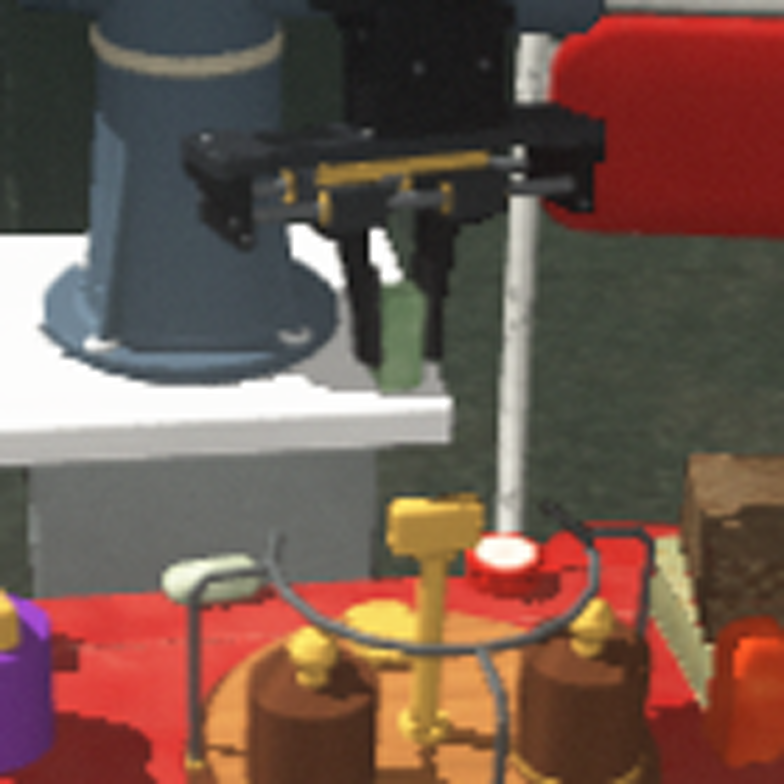

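Emit:
move_arm --rows '[-1,-15,0,0,0,-0.1,1,-3,-30,0,0,0,-0.1,1,-3,-35,0,0,0,-0.11,1,-3,-36,0,0,0,-0.11,1,-3,-37,0,0,0,-0.11,1,-3,-37,0,0,0,-0.11,1,-3,-37,0,0,0,-0.11,1,-3,-37,0,0,0,-0.11,1,-3,-36,0,0,0,-0.11,1,-3,-35,0,0,0,-0.11,1,-3,-35,0,0,0,-0.11,1,-3,-25,0,0,0,-0.03,1]'

```text
time: 24.25
position: [0.4163, -0.334, 0.1914]
tool_rot: [0.856, -0.506, 0.089, 0.053]
ft_force: [0.3, 0.5, -0.4]
grip_width: 0.0218
```

Emit:
move_arm --rows '[0,0,0,0,0,0,1,0,0,0,0,0,0,1]'

```text
time: 24.45
position: [0.4158, -0.3315, 0.1913]
tool_rot: [0.857, -0.505, 0.088, 0.052]
ft_force: [-0.6, 0.3, -0.8]
grip_width: 0.0218
```

```bash
python3 - <<'E'
from m import *
from scipy.spatial.transform import Rotation as R
o=robot.get_obs();M=R.from_quat(o["tool_rot"]).as_matrix();print(o["position"],o["q"],o["time"],o["grip_width"])
print("y",np.degrees(np.arctan2(M[1,1],M[0,1])),M[:,1],"z",M[:,2],np.degrees(np.arccos(-M[2,2])),"grasp",o["position"]-.019*M[:,2])
c=grab("scene"); save(c,"s15",(50,60,250,240),3.9)
p=proj(c,[[.4155,-.329,.17],[.4155,-.329,.23],[.4155,-.329,.006]]);print((p-[50,60])*3.9)
E
```

```text
[ 0.4158 -0.3315  0.1913] [-0.8588  0.3842  1.8412 -0.064   0.716   1.8212] 24.45 0.021832937629154076
y -151.02711818660006 [-0.8748 -0.4844  0.0002] z [ 0.0987 -0.1786 -0.979 ] 11.775641797126626 grasp [ 0.4139 -0.3282  0.2099]
[[299.5172 396.5262]
 [286.4568 319.0882]
 [331.7416 587.0263]]
```

View pics/s15.png

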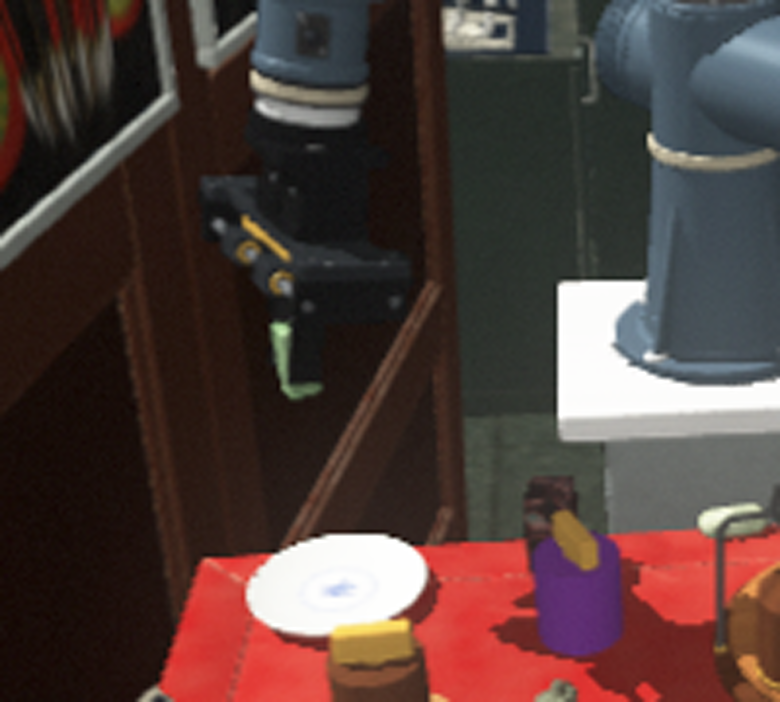

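Emit:
move_arm --rows '[0,0,-15,0,0,0,1,0,0,-25,0,0,0,1,0,0,-25,0,0,0,1,0,0,-25,0,0,0,1,0,0,-25,0,0,0,1,0,0,-20,0,0,0,1,0,0,-15,0,0,0,1,0,0,-10,0,0,0,1,0,0,-3,0,0,0,1,0,0,0,0,0,0,1,0,0,0,0,0,0,1]'

```text
time: 25.6
position: [0.4173, -0.3324, 0.0307]
tool_rot: [0.857, -0.504, 0.091, 0.053]
ft_force: [-0.6, -0.6, -0.6]
grip_width: 0.0212
```

```bash
python3 - <<'E'
from m import *
from scipy.spatial.transform import Rotation as R
o=robot.get_obs();M=R.from_quat(o["tool_rot"]).as_matrix();print(o["position"],o["ft_force"],o["time"],o["grip_width"])
print(np.degrees(np.arccos(-M[2,2])),"grasp",o["position"]-.019*M[:,2])
c=grab("scene"); save(c,"s16",(80,130,200,250),6)
E
```

```text
[ 0.4173 -0.3324  0.0307] [-0.5979 -0.634  -0.5518] 25.6 0.021233074860382943
12.073746320439696 grasp [ 0.4153 -0.3289  0.0493]
```

View pics/s16.png

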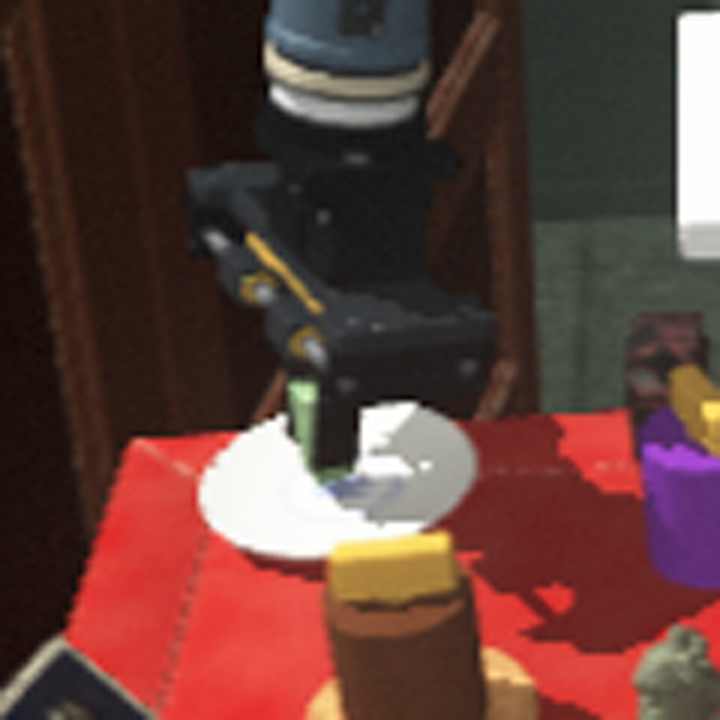

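Need about 10 mm more. Lowering with a force check.

Emit:
move_arm --rows '[0,0,-4,0,0,0,1,0,0,-3,0,0,0,1,0,0,-1,0,0,0,1,0,0,0,0,0,0,1,0,0,0,0,0,0,1]'

```text
time: 26.15
position: [0.4169, -0.3323, 0.022]
tool_rot: [0.857, -0.505, 0.09, 0.053]
ft_force: [-0.6, 0.4, -1.4]
grip_width: 0.0215
```

Emit:
move_arm --rows '[0,0,-1,0,0,0,1,0,0,0,0,0,0,1]'

```text
time: 26.35
position: [0.417, -0.3324, 0.0214]
tool_rot: [0.857, -0.505, 0.091, 0.053]
ft_force: [-0.5, -0.0, 3.1]
grip_width: 0.0217
```

Emit:
move_arm --rows '[0,0,0,0,0,0,0.5,0,0,0,0,0,0,0.5,0,0,0,0,0,0,0.5,0,0,0,0,0,0,0.5,0,0,0,0,0,0,0.5,-1,2,10,0,0,0,0.5,-2,3,20,0,0,0,0.5,-3,6,30,0,0,0,0.5,-4,8,40,0,0,0,0.5,0,20,40,0,0,0,0.5,0,40,40,0,0,0,0.5,0,40,20,0,0,0,0.5]'

```text
time: 27.55
position: [0.4078, -0.2183, 0.22]
tool_rot: [0.856, -0.505, 0.093, 0.053]
ft_force: [1.4, -0.3, -1.4]
grip_width: 0.0437
```

Emit:
move_arm --rows '[0,45,0,0,0,0,0.5,0,45,0,0,0,0,0.5,0,45,0,0,0,0,0.5,0,45,0,0,0,0,0.5,0,40,0,0,0,0,0.5,0,0,0,0,0,0,0.5]'

```text
time: 28.15
position: [0.4055, 0.0064, 0.2168]
tool_rot: [0.859, -0.501, 0.09, 0.052]
ft_force: [-0.3, -0.3, -0.3]
grip_width: 0.0436
```

```bash
python3 - <<'E'
from m import *
o=robot.get_obs();print(o["position"],o["ft_force"],o["time"],o["grip_width"])
c=grab("scene"); save(c,"s17",(80,120,330,300),3.2)
t=grab("top"); save(t,"t17",(190,130,390,270),4)
X=cloud(t);z=X[...,2]
for nm,x,y,lo,hi in [("seal top",.4155,-.329,.045,.07),("cover top",.589,-.274,.065,.085),("cover bar",.589,-.274,.088,.11)]:
    k=(z>lo)&(z<hi)&(np.hypot(X[...,0]-x,X[...,1]-y)<.05);P=X[k];print(nm,len(P),P.mean(0) if len(P) else 0, rect(P)[:3] if len(P)>4 else 0)
E
```

```text
[0.4055 0.0064 0.2168] [-0.2711 -0.3172 -0.2921] 28.15 0.043635981225701934
seal top 51 [ 0.416  -0.3281  0.0556] (415.72027587890625, -328.5770263671875, [20.801807403564453, 21.698253631591797])
cover top 225 [ 0.5883 -0.2738  0.073 ] (589.9803466796875, -276.00714111328125, [59.54283142089844, 62.272560119628906])
cover bar 76 [ 0.589  -0.2757  0.0958] (589.798583984375, -276.08551025390625, [14.132702827453613, 52.23583221435547])
```

View pics/s17.png

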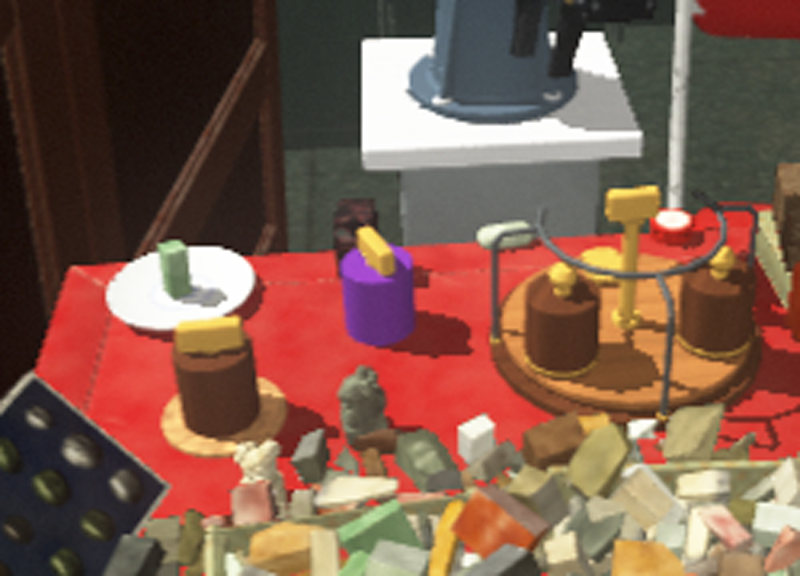

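View pics/t17.png

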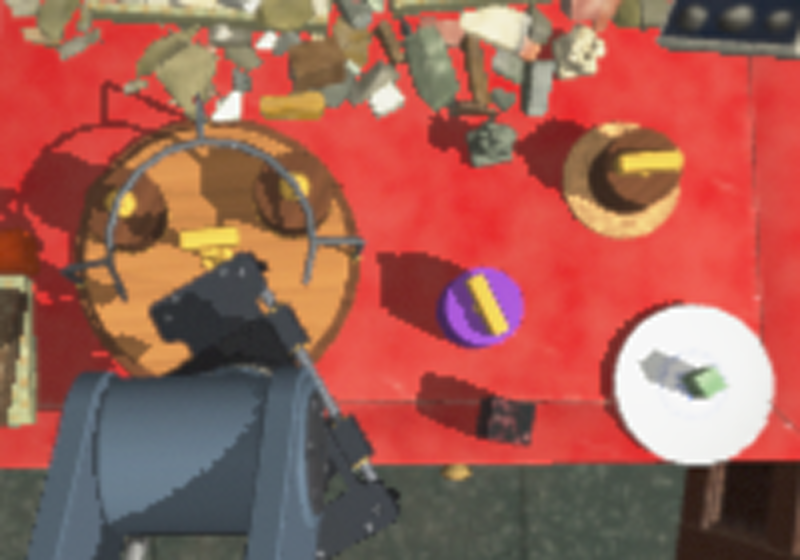

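Scene crop: the seal stands at (173,270) on the plate and the cover at (215,385) on the mat. The empty pedestal is in the gap, and the bystanders are where they were. Handing in.

```bash
python3 -c "
from rig import robot
print(robot.hand_in())"
```

```text
the job is handed in; nothing more can be done
None
```

The job is done and handed in at about 28 s, well under the 72 s limit. `hand_in()` gives no verdict, so success rests on my own checks below.

- **Carousel:** I turned it about 103° clockwise by the post bar. The station then measured (447, 63) mm, about 1 mm from the estimated middle of the gap. In the last top picture the arm hid the station, so I did not re-measure it there. The last scene picture shows it still in the gap.
- **Cover:** I twisted the brown bar-grip cover about 88° anticlockwise, lifted it off and set it on the cork mat. It stands upright about 2 mm from the mat's centre. The purple look-alike was left alone.
- **Seal:** I gripped it with the tool tilted 12° to clear the guard and stood it on the plate. It is upright about 1 mm from the plate's centre, with its top at 56 mm, as expected for a seal standing on the floor.
- **Everything else:** The gripper is open and clear of everything, about 0.22 m up. The bystanders I could see had not moved. The sample box and the round seal left of the carousel were partly or wholly outside the last crops. No check failed. Forces stayed under 6 N in every reading.

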